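# Pack out the clamp and hold the tube tight

## Task

Make the square tube tight against the fence of the packing clamp: one at a time, stand packing plates from the rack upright on the bed, side by side and flat against the tube, in the gap between the tube and the blue sliding jaw, until pushing the jaw's handle squeezes the stack before the jaw runs out of travel. Finish while holding: the jaw springs back if let go, so the program ends with the fingers firmly (about 15 N) pushing the jaw's handle in so that plates and tube are squeezed against the fence. Leave the plates that are not needed in the rack, do not touch the plates at the end, and leave the other things on the bench where they are.

Things in the scene. Friction and masses are not known exactly. Their poses are not given: they have to be found in the camera images.
- clamp: the packing clamp's flat steel bed, fixed to the bench, 100 (x) by 280 (y) by 12 thick; origin on the bench 10 mm short (towards the fence) of the bed's middle. Its y axis runs along the clamp from the fence (-y end) to the sliding jaw (+y end); what stands in the clamp stands on the bed's top, 12 mm above the origin
- fence: fixed steel fence standing on the bed, 80 wide (x), 55 high; origin at the bottom of its face, which looks along +y (same axes as the clamp) at the tube
- tube_mid (a point): centre of the square aluminium tube piece (60 in x, 50 in y, 50 high, open upwards), loose, 0.35 kg, standing on the bed against the fence; same axes as the clamp
- jaw (a joint): travel of the blue sliding jaw, m: 0 = sprung back fully open, grows as it is pushed towards the tube (clamp -y), hard end stop at 0.018. A return spring of 3.5 N (open) to 5.3 N (end of travel) pushes it back open whenever it is let go. With too few plates it reaches the end stop with nothing squeezed; jaw, stack and end stop are all hard, so the push rises within a millimetre or two once it meets either
- jaw_face (a point): centre of the jaw's flat face (70 wide, 50 high, looks along clamp -y at the tube), 25 mm above the bed; moves with the jaw; same axes as the clamp. The gap to fill lies between this face and the tube's near face, 22 to 41 mm with the jaw open
- jaw_push (a point): middle of the outer face (looks along clamp +y, away from the tube) of the jaw's upright push handle: blue plate 44 wide (x), 12 thick, its top 98 above the bench (the handle stands free above 62 mm from the bench; this point is 82 above it); push this face along clamp -y; 60 mm behind the jaw's face
- rack: fixed wooden rack on the bench, 90 by 160 by 26 high, with four slots along its x axis, 36 mm apart in its y; the plates stand in the slots on a floor 6 mm above the bench, 20 mm deep
- plate0_mid (a point): centre (half-way up) of an aluminium packing plate, 85 tall, 12 thick (its y), 0.13 kg nominal: the lower 50 mm is 60 wide (its x), the upper 35 mm is a tab 34 wide to take hold of across its width; z up. Stands in the rack at the start, slot spacing 36 mm; all four plates are alike
- plate1_mid (a point): another packing plate, the same as plate0
- plate2_mid (a point): another packing plate, the same as plate0
- plate3_mid (a point): another packing plate, the same as plate0
- screwdriver: screwdriver with a black handle, lying; a bystander
- wrench: steel wrench, lying; a bystander
- hammer: hammer, lying; a bystander
- pipe: short white plastic pipe end, 60 mm across, 70 tall, standing; a bystander
- glue: white bottle, 52 mm across, 130 tall; a bystander
- offcut: wood offcut 90 x 50 x 35; a bystander
- bobbin: small steel bobbin, 48 mm across, 36 tall; a bystander

How it is judged (in metres and radians):
On the way:
1. a packing plate stands upright on the bed in the gap, let go ((((angle between plate0_mid's own z axis and vertical below 0.12 rad and angle between the x axis of plate0_mid and the x axis of clamp, either way round below 0.15 rad and x of plate0_mid in the frame of clamp between -0.02 and 0.02 m and z of plate0_mid in the frame of clamp between 0.049 and 0.06 m and y of plate0_mid in the frame of clamp between 0 and 0.06 m) and contact force between the fingers and plate0 below 0.1 N) or ((angle between plate1_mid's own z axis and vertical below 0.12 rad and angle between the x axis of plate1_mid and the x axis of clamp, either way round below 0.15 rad and x of plate1_mid in the frame of clamp between -0.02 and 0.02 m and z of plate1_mid in the frame of clamp between 0.049 and 0.06 m and y of plate1_mid in the frame of clamp between 0 and 0.06 m) and contact force between the fingers and plate1 below 0.1 N) or ((angle between plate2_mid's own z axis and vertical below 0.12 rad and angle between the x axis of plate2_mid and the x axis of clamp, either way round below 0.15 rad and x of plate2_mid in the frame of clamp between -0.02 and 0.02 m and z of plate2_mid in the frame of clamp between 0.049 and 0.06 m and y of plate2_mid in the frame of clamp between 0 and 0.06 m) and contact force between the fingers and plate2 below 0.1 N) or ((angle between plate3_mid's own z axis and vertical below 0.12 rad and angle between the x axis of plate3_mid and the x axis of clamp, either way round below 0.15 rad and x of plate3_mid in the frame of clamp between -0.02 and 0.02 m and z of plate3_mid in the frame of clamp between 0.049 and 0.06 m and y of plate3_mid in the frame of clamp between 0 and 0.06 m) and contact force between the fingers and plate3 below 0.1 N))), for 0.2 s.
At the end, for the whole second after the job is handed in: Fingers push the jaw over 4 N, jaw a plate 3 N, a plate the tube 2 N, tube the fence 1 N; jaw at rest. Each plate: untouched and in its slot (20 mm), or on the bed in the gap, upright to 0.12 rad, square to 0.15 rad, 20 mm off centre at most. Tube upright to 0.1 rad, within 20 mm of its start ((contact force between jaw and plate0 above 3 N or contact force between jaw and plate1 above 3 N or contact force between jaw and plate2 above 3 N or contact force between jaw and plate3 above 3 N) and (contact force between tube and plate0 above 2 N or contact force between tube and plate1 above 2 N or contact force between tube and plate2 above 2 N or contact force between tube and plate3 above 2 N) and contact force between tube and fence above 1 N and contact force between the fingers and jaw above 4 N and velocity of joint jaw between -0.005 and 0.005 m/s and ((angle between plate0_mid's own z axis and vertical below 0.12 rad and angle between the x axis of plate0_mid and the x axis of clamp, either way round below 0.15 rad and x of plate0_mid in the frame of clamp between -0.02 and 0.02 m and z of plate0_mid in the frame of clamp between 0.049 and 0.06 m and y of plate0_mid in the frame of clamp between 0 and 0.06 m) or (distance of plate0_mid from where it was at the start of the episode below 0.02 m and angle between plate0_mid's own z axis and vertical below 0.2 rad)) and ((angle between plate1_mid's own z axis and vertical below 0.12 rad and angle between the x axis of plate1_mid and the x axis of clamp, either way round below 0.15 rad and x of plate1_mid in the frame of clamp between -0.02 and 0.02 m and z of plate1_mid in the frame of clamp between 0.049 and 0.06 m and y of plate1_mid in the frame of clamp between 0 and 0.06 m) or (distance of plate1_mid from where it was at the start of the episode below 0.02 m and angle between plate1_mid's own z axis and vertical below 0.2 rad)) and ((angle between plate2_mid's own z axis and vertical below 0.12 rad and angle between the x axis of plate2_mid and the x axis of clamp, either way round below 0.15 rad and x of plate2_mid in the frame of clamp between -0.02 and 0.02 m and z of plate2_mid in the frame of clamp between 0.049 and 0.06 m and y of plate2_mid in the frame of clamp between 0 and 0.06 m) or (distance of plate2_mid from where it was at the start of the episode below 0.02 m and angle between plate2_mid's own z axis and vertical below 0.2 rad)) and ((angle between plate3_mid's own z axis and vertical below 0.12 rad and angle between the x axis of plate3_mid and the x axis of clamp, either way round below 0.15 rad and x of plate3_mid in the frame of clamp between -0.02 and 0.02 m and z of plate3_mid in the frame of clamp between 0.049 and 0.06 m and y of plate3_mid in the frame of clamp between 0 and 0.06 m) or (distance of plate3_mid from where it was at the start of the episode below 0.02 m and angle between plate3_mid's own z axis and vertical below 0.2 rad)) and contact force between the fingers and plate0 below 0.3 N and contact force between the fingers and plate1 below 0.3 N and contact force between the fingers and plate2 below 0.3 N and contact force between the fingers and plate3 below 0.3 N and angle between tube_mid's own z axis and vertical below 0.1 rad and distance of tube_mid from where it was at the start of the episode below 0.02 m); the arm keeps its last pose, push and grip.
It fails at once if a bystander is knocked or moved by more than 40 mm (distance of any of screwdriver, wrench, hammer, pipe, glue, offcut, bobbin from where it was at the start of the episode above 0.04 m).
It also fails if it takes over 69 s, if anything falls off the work surface, if the arm or the gripper's body presses on something with over 40 N, if the wrist force passes 120 N, or if a joint passes its speed limit or range.

## Robot

A 7-joint arm with a two-finger parallel gripper is mounted at the origin on the work surface. World frame = base frame: x ahead of the robot, y to its left, z up, the work surface at z = 0. Lengths are in mm, angles in rad, forces in N, time in s.
With the tool pointing down it reaches from about 350 to 900 mm from the base axis. Payload 8.1 kg.
Tool frame: the origin (TCP) lies between the finger pads; the fingertips stand 8 mm ahead of it and the grasp point (between the pads) lies 11 mm behind it; x points along the fingers, y is the direction in which the jaws open and shut, and the axes are right-handed (so a half turn about x gives the same grasp; the last joint's range is limited). The gripper opens to 92 mm and grips with 3 to 60 N. Pads are 19 mm wide; open, the fingers measure 130 mm over their backs; the gripper's body (75 mm by 190 mm) begins 47 mm behind the grasp point.
Start: joints at [-1.208, 0.434, 0.025, 1.573, -0.012, 1.134, -0.075], TCP at [280.739, 558.415, 234.742] pointing down, gripper open.
Joint ranges: [-2.62, 2.62], [-0.44, 2.09], [-1.27, 1.32], [0.08, 2.57], [-1.32, 4.46], [0.12, 2], [-2.74, 2.74]. Speed limits (rad/s): [2.22, 2.22, 3.01, 3.01, 3.14, 3.14, 3.14].

## Interface

Orientations are given as a unit quaternion [w, x, y, z].
In Python, from bench import robot gives the robot as it stands. The module is installed in compiled form; this text tells all that it offers.
- The arm moves only by the tool play_rows, never from a script. Its argument "plan" is a list of rows, each an object with "gripper": the gripper command: -1 is fully open, 1 is shut, values between are in proportion; "dp": the shift along the tool's x, y, z in mm, a list of three; "turn": the turn about the tool's x in rad. In form: [{"gripper": gripper, "dp": [tx, ty, tz], "turn": turn}, ...]. A call has 1 to 8 rows; each row is the pose to reach, as a shift and turn from the pose measured when the call began, along the tool's axes at that moment; what a row does not reach only later rows make up. A row lasts 1/8 s, in which the tool goes at most 62.5 mm and 10.7 degrees, less where a joint would pass 70% of its speed; a pose out of reach is approached as far as the arm can. A call with a gripper value outside its range is refused whole. The fingers move at their own pace and stop on an object; "force" is the grip in N (left out, the last holds). Time passes only in rows, so rows that repeat a pose let the fingers close. It gives the time, the measured TCP pose, the force and the opening at its end, in the units of the state.
- robot.get_obs(): the state, without advancing time (a new reading comes with each control period).
- robot.capture(name): name is "scene" or "top"; returns a dict with "img" (420x560x3 uint8, red, green, blue), "fovy" (degrees; the focal length in pixels is half the picture's height over the tangent of half this angle, whatever the lens; pixels are square), "cx", "cy" (the principal point, pixels), "camera_from_world" (4x4, takes a point from world to camera coordinates). Camera axes: x right, y down, z forward; pixel columns grow to the right and rows downward; lengths in mm; the calibration is good to about 2 mm. A picture is of the moment at which its call begins. There is no depth.
- robot.close_job(): hands the job in, once; it reports no verdict.
The state is a dict: "clock": time; "joint_pos": joint angles; "joint_velocities": joint speeds; "joint_torque": joint torques, N m; "eef_pos": TCP position; "orientation": TCP orientation; "force": force on the tool from outside, world axes, zero at the start; "wrist_torque": the same for the moment, N m; "gripper_width": opening from 0.0 (shut) to 1.0 (fully open).
Only numpy, scipy, OpenCV 4.12 (cv2) and the standard library are available. Lean on these libraries where they do the work, as an engineer would, in place of code of your own. Each camera call takes 0.05 s, during which the arm holds its last target.

## Working session

There is one attempt and no reset: what is moved stays moved. The work goes in short steps, Python scripts to look and compute and a tool call to move; the robot and the scene stay as the last step left them, time stands still between calls to the robot, and variables do not carry over. Pictures are saved under pics/ and viewed, and the job is handed in when it is done.

Besides the shell and the picture viewer there is one more tool, called after ">>>" as name([rows], argument=value, ...), one row to a line, values as JSON. play_rows: Moves the arm, as the interface text tells. Its arguments: {"type":"object","properties":{"plan":{"type":"array","items":{"type":"object","properties":{"gripper":{"type":"number"},"dp":{"type":"array","items":{"type":"number"}},"turn":{"type":"number"}}}},"force":{"type":"number"}},"required":["plan"]}

```bash
mkdir -p pics; cat > h.py <<'E'
import numpy as np, cv2
from bench import robot
def cap(n,fn):
    c=robot.capture(n); cv2.imwrite(f'pics/{fn}.png',c['img'][:,:,::-1]); 
    np.savez(f'pics/{fn}.npz',**{k:np.array(c[k]) for k in c}); return c
def load(fn): return np.load(f'pics/{fn}.npz')
def par(c):
    H=c['img'].shape[0]; f=H/2/np.tan(np.radians(float(c['fovy']))/2); return f,float(c['cx']),float(c['cy']),np.array(c['camera_from_world'])
def proj(c,P):
    f,cx,cy,T=par(c); P=np.atleast_2d(P); q=P@T[:3,:3].T+T[:3,3]; return np.c_[cx+f*q[:,0]/q[:,2],cy+f*q[:,1]/q[:,2]]
def onz(c,uv,z):
    f,cx,cy,T=par(c); R=T[:3,:3]; o=-R.T@T[:3,3]; uv=np.atleast_2d(uv)
    d=np.c_[(uv[:,0]-cx)/f,(uv[:,1]-cy)/f,np.ones(len(uv))]@R
    return o+d*((z-o[2])/d[:,2])[:,None]
E
python3 - <<'E'
from h import *
for n in('scene','top'):
    c=cap(n,n+'0'); print(n,c['fovy'],c['cx'],c['cy'],np.round(c['camera_from_world'],3).tolist())
print(robot.get_obs())
E
```

```text
scene 51.17470133011155 273.4455346820001 214.3099707993754 [[0.838, 0.545, 0.003, -466.188], [0.356, -0.543, -0.76, -106.269], [-0.413, 0.638, -0.649, 1255.143], [0.0, 0.0, 0.0, 1.0]]
top 53.54946420176397 275.15823032545586 208.9467271792949 [[-0.016, -1.0, 0.025, 40.207], [-0.997, 0.014, -0.076, 558.592], [0.075, -0.026, -0.997, 1080.714], [0.0, 0.0, 0.0, 1.0]]
{'clock': 0.1, 'joint_pos': array([-1.2075688 ,  0.43512704,  0.02498153,  1.57399496, -0.01160568,
        1.13395391, -0.07512671]), 'joint_velocities': array([ 6.12665842e-04, -1.44695222e-03,  1.01116875e-03, -1.43584834e-03,
        5.36338201e-05, -6.97010859e-04,  5.79130563e-04]), 'joint_torque': array([ 2.89022035e-03, -6.69127035e+01,  9.87754539e-01, -3.15142965e+01,
       -6.05169847e-02,  3.73253028e-02,  5.03588535e-05]), 'eef_pos': array([280.58284428, 558.00264695, 234.04414022]), 'orientation': array([ 0.68793742,  0.16277784,  0.68807199, -0.16371444]), 'force': array([-0.69558676,  0.56154029,  0.18179639]), 'wrist_torque': array([-0.02994141,  0.00854415,  0.02459016]), 'gripper_width': 0.9990271048484411}
```

View pics/scene0.png

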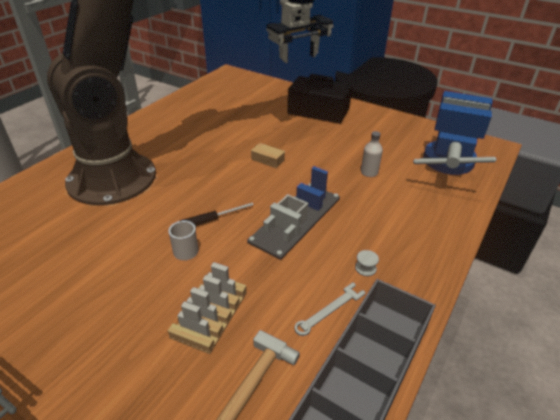

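View pics/top0.png

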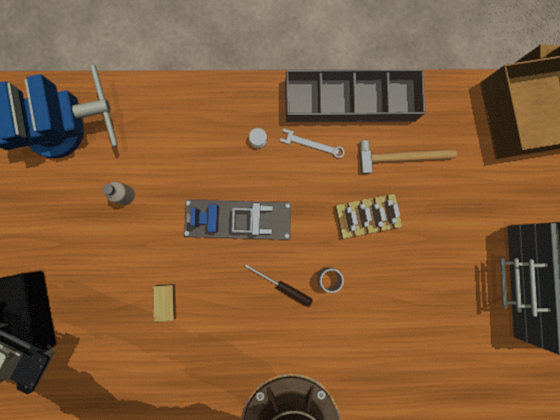

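```bash
python3 - <<'E'
from h import *
a=cv2.imread('pics/top0.png'); cv2.imwrite('pics/t_cl.png',cv2.resize(a[190:250,175:300],None,fx=6,fy=6,interpolation=cv2.INTER_CUBIC))
cv2.imwrite('pics/t_rk.png',cv2.resize(a[185:245,325:415],None,fx=8,fy=8,interpolation=cv2.INTER_CUBIC))
a=cv2.imread('pics/scene0.png'); cv2.imwrite('pics/s_cl.png',cv2.resize(a[160:255,245:345],None,fx=6,fy=6,interpolation=cv2.INTER_CUBIC))
cv2.imwrite('pics/s_rk.png',cv2.resize(a[255:352,160:255],None,fx=6,fy=6,interpolation=cv2.INTER_CUBIC))
E
```

```text
(no output)
```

View pics/t_cl.png

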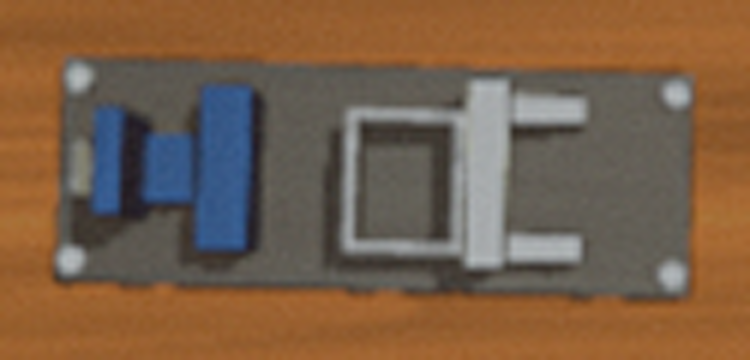

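View pics/t_rk.png

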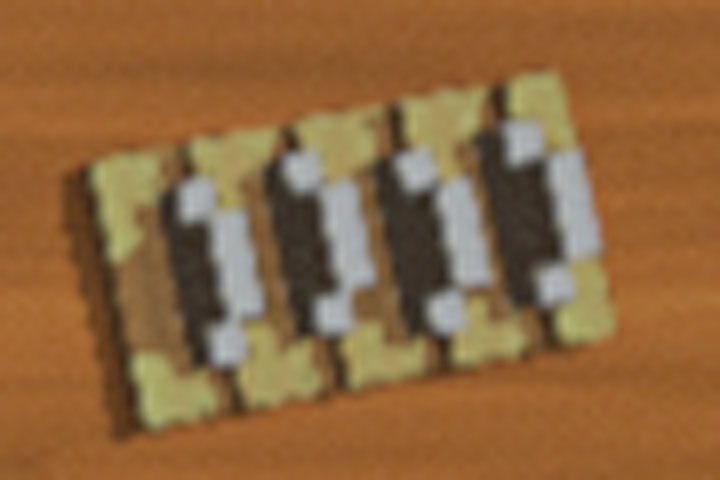

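View pics/s_cl.png

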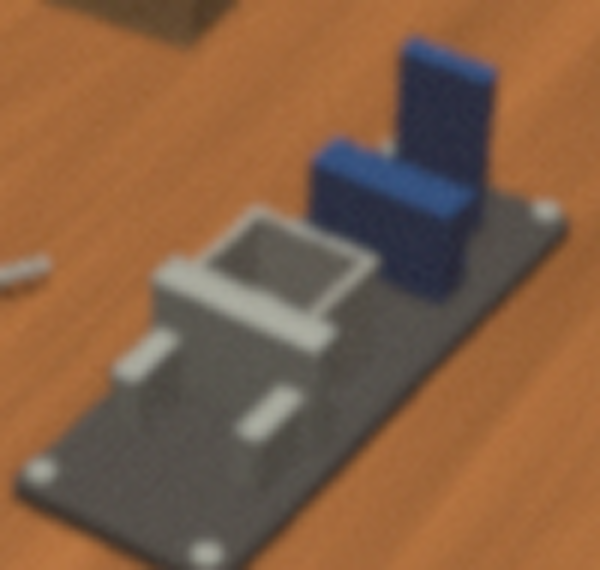

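View pics/s_rk.png

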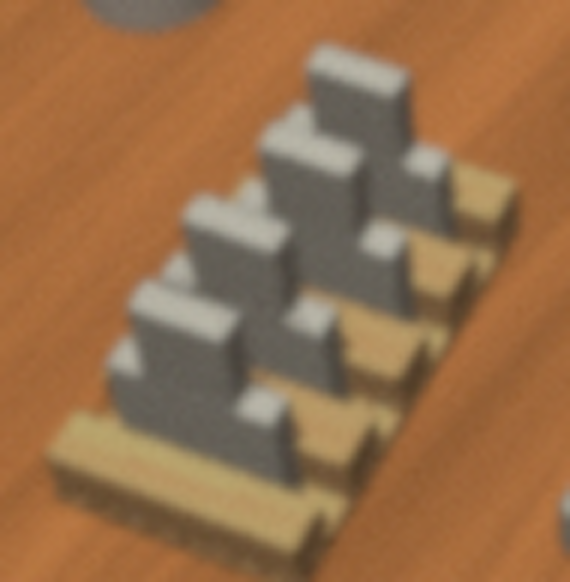

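```bash
cat > m.py <<'E'
from h import *
from scipy.optimize import least_squares
t=load('top0'); s=load('scene0')
def cv(p,o,k): p=np.atleast_2d(np.array(p,float)); return (p+.5)/k-.5+np.array(o)
tc=lambda p:cv(p,(175,190),6); tr=lambda p:cv(p,(325,185),8); sc=lambda p:cv(p,(245,160),6); sr=lambda p:cv(p,(160,255),6)
def show(n,c,uv,z): print(n,np.round(onz(c,uv,z)[:,:2],1).tolist())
show('bed top',t,tc([(63,57),(692,75),(690,297),(55,282)]),12)
show('bed scene',s,sc([(568,222),(20,490)]),12)
show('fence top corners T',t,tc([(470,79),(508,81),(504,268),(463,266)]),67)
show('fence S',s,sc([(160,275),(180,258),(335,330),(315,350)]),67)
show('tube T',t,tc([(345,106),(465,108),(462,253),(341,250)]),62)
show('tube S',s,sc([(258,206),(380,258)]),62)
show('jaw T',t,tc([(200,84),(252,85),(247,251),(195,249)]),62)
show('jaw S',s,sc([(335,140),(318,163),(447,212),(475,190)]),62)
show('handle T',t,tc([(96,105),(124,106),(121,214),(93,213)]),98)
show('handle S',s,sc([(412,40),(402,50),(492,82),(496,70)]),98)
# tabs: T corners
show('tabs T ctr',t,tr([(576,203),(465,232),(347,234),(237,264)]),91)
show('tabs S ctr',s,sr([(184,310),(237,223),(311,147),(360,72)]),91)
show('shoulders T far/near',t,tr([(520,141),(554,284),(415,169),(445,311),(301,170),(332,313),(196,198),(227,343)]),56)
show('shoulders S near',s,sr([(265,406),(313,316),(384,240),(428,160)]),56)
show('rack T',t,tr([(90,163),(560,70),(615,340),(140,430)]),26)
show('rack S',s,sr([(50,455),(308,550)]),26)
E
python3 m.py
```

```text
bed top [[589.4, 270.8], [577.6, -8.0], [479.0, -5.3], [490.0, 274.2]]
bed scene [[593.9, 263.9], [489.8, -9.0]]
fence top corners T [[572.2, 89.3], [571.1, 73.2], [492.3, 75.9], [493.4, 93.1]]
fence S [[499.4, 77.2], [500.2, 90.7], [575.3, 86.4], [574.8, 71.8]]
tube T [[561.8, 142.4], [560.3, 91.7], [498.9, 93.6], [501.0, 144.6]]
tube S [[505.3, 142.7], [565.0, 140.6]]
jaw T [[572.0, 203.6], [571.3, 181.6], [501.1, 184.1], [502.3, 205.9]]
jaw S [[508.8, 200.3], [511.1, 182.1], [573.2, 182.3], [575.9, 202.0]]
handle T [[560.7, 241.0], [560.2, 229.6], [516.1, 230.9], [516.7, 242.2]]
handle S [[523.3, 237.5], [523.5, 228.6], [566.6, 228.7], [563.9, 237.4]]
tabs T ctr [[547.1, -269.1], [538.6, -233.9], [538.5, -197.0], [529.6, -162.3]]
tabs S ctr [[551.0, -269.4], [542.4, -234.8], [542.0, -197.9], [534.8, -163.6]]
shoulders T far/near [[569.9, -262.8], [523.5, -272.2], [561.3, -228.4], [515.4, -236.6], [561.4, -191.5], [515.3, -200.0], [552.9, -157.3], [506.1, -165.9]]
shoulders S near [[574.7, -265.3], [565.4, -230.5], [565.3, -193.9], [556.6, -158.7]]
rack T [[567.1, -128.5], [596.0, -286.2], [506.1, -301.2], [478.8, -142.7]]
rack S [[513.3, -301.9], [603.5, -283.9]]
```

```bash
cat > d.py <<'E'
import sys
from h import *
from scipy.spatial.transform import Rotation as Ro
def go(tx,ty,tz,yaw):
    o=robot.get_obs(); q=o['orientation']; R=Ro.from_quat([q[1],q[2],q[3],q[0]]).as_matrix()
    dp=R.T@(np.array([tx,ty,tz])-o['eef_pos'])
    print('t',round(o['clock'],2),'tcp',np.round(o['eef_pos'],1),'F',np.round(o['force'],1),'w',round(o['gripper_width'],3),'x',np.round(R[:,0],3),'yaw_y',round(np.arctan2(R[1,1],R[0,1]),4))
    ytarget=np.array([np.cos(yaw),np.sin(yaw),0]); 
    a=np.arctan2(ytarget@R[:,2],ytarget@R[:,1]); a=(a+np.pi/2)%np.pi-np.pi/2
    print('dp',np.round(dp,1).tolist(),'turn',round(a,3),'j',np.round(o['joint_pos'],2))
if __name__=='__main__': go(*map(float,sys.argv[1:5]))
E
python3 d.py 532 -162 180 0.18
```

```text
t 0.1 tcp [280.6 558.  234. ] F [-0.7  0.6  0.2] w 0.999 x [-0.    -0.001 -1.   ] yaw_y 1.1049
dp [54.8, -530.2, 548.1] turn 0.925 j [-1.21  0.44  0.02  1.57 -0.01  1.13 -0.08]
```

>>> play_rows([
  {"gripper": -1, "dp": [0, -530, 548], "turn": 0.92},
  {"gripper": -1, "dp": [0, -530, 548], "turn": 0.92},
  {"gripper": -1, "dp": [0, -530, 548], "turn": 0.92},
  {"gripper": -1, "dp": [0, -530, 548], "turn": 0.92},
  {"gripper": -1, "dp": [0, -530, 548], "turn": 0.92},
  {"gripper": -1, "dp": [0, -530, 548], "turn": 0.92},
  {"gripper": -1, "dp": [0, -530, 548], "turn": 0.92},
  {"gripper": -1, "dp": [0, -530, 548], "turn": 0.92},
])

```text
clock: 1.1
eef_pos: [445.7, 84.4, 234.9]
orientation: [0.544, 0.451, 0.544, -0.452]
force: [1.6, 1.2, -0.1]
gripper_width: 0.999
```

```bash
python3 d.py 532 -162 150 0.18
```

```text
t 1.1 tcp [445.7  84.4 234.9] F [ 1.6  1.2 -0.1] w 0.999 x [-0.    -0.001 -1.   ] yaw_y 0.1853
dp [85.1, 39.5, 258.0] turn 0.005 j [-0.69  0.15  0.44  2.   -0.07  1.01 -0.03]
```

>>> play_rows([
  {"gripper": -1, "dp": [0, 39.5, 258], "turn": 0.005},
  {"gripper": -1, "dp": [0, 39.5, 258], "turn": 0.005},
  {"gripper": -1, "dp": [0, 39.5, 258], "turn": 0.005},
  {"gripper": -1, "dp": [50, 39.5, 258], "turn": 0.005},
  {"gripper": -1, "dp": [85, 39.5, 258], "turn": 0.005},
  {"gripper": -1, "dp": [85, 39.5, 258], "turn": 0.005},
  {"gripper": -1, "dp": [85, 39.5, 258], "turn": 0.005},
])

```text
clock: 1.98
eef_pos: [532.2, -161.3, 150.7]
orientation: [0.543, 0.453, 0.543, -0.453]
force: [0.1, -0.5, -0.5]
gripper_width: 1.001
```

```bash
python3 - <<'E'
from h import *
c=cap('scene','s1'); a=cv2.imread('pics/s1.png'); cv2.imwrite('pics/s1c.png',cv2.resize(a[180:340,140:280],None,fx=4,fy=4,interpolation=cv2.INTER_CUBIC))
E
python3 d.py 532 -162 68 0.18
```

```text
t 2.02 tcp [ 532.7 -161.   151.3] F [-0.6  0.4 -0.5] w 0.998 x [ 0.001 -0.001 -1.   ] yaw_y 0.1815
dp [83.3, -1.0, 0.8] turn 0.002 j [-0.19  0.44  0.54  1.88 -0.28  0.9   0.66]
```

View pics/s1c.png

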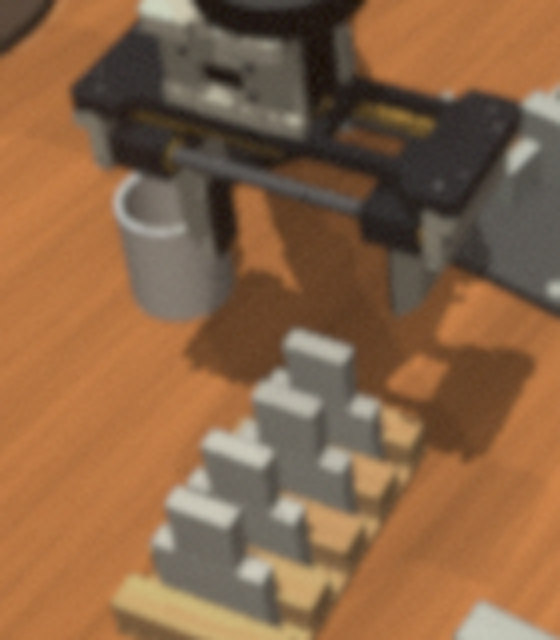

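```bash
python3 - <<'E'
from h import *
c=load('s1'); y=np.array([np.cos(.1815),np.sin(.1815),0]); z=np.array([-y[1],y[0],0]); p=np.array([532.7,-161,143.3])
for s in(-1,1):
  for w in (-9.5,9.5):
    for h in (46,65): print(s,w,h,(proj(c,p+s*h*y+w*z)-[140,180])*4)
E
```

```text
-1 -9.5 46 [[216.00437306 253.19382209]]
-1 -9.5 65 [[181.94418398 242.5713087 ]]
-1 9.5 46 [[235.88270306 228.17900701]]
-1 9.5 65 [[202.22101955 217.88052471]]
1 -9.5 46 [[387.43684447 306.65928349]]
1 -9.5 65 [[424.24828556 318.13984296]]
1 9.5 46 [[405.20625507 279.98198951]]
1 9.5 65 [[441.54242076 291.09870501]]
```

>>> play_rows([
  {"gripper": -1, "dp": [40, 1, 1], "turn": 0},
  {"gripper": -1, "dp": [70, 1, 1], "turn": 0},
  {"gripper": -1, "dp": [83, 1, 1], "turn": 0},
  {"gripper": -1, "dp": [83, 1, 1], "turn": 0},
], force=20)

```text
clock: 2.52
eef_pos: [534.4, -161.2, 69.0]
orientation: [0.544, 0.453, 0.543, -0.452]
force: [0.3, 0.9, 0.2]
gripper_width: 1.0
```

```bash
python3 - <<'E'
from h import *
for n in('scene','top'):
  c=cap(n,n+'2')
a=cv2.imread('pics/scene2.png')[230:350,140:260]; b=cv2.imread('pics/top2.png')[170:260,310:430]
a=cv2.resize(a,(400,400),interpolation=cv2.INTER_CUBIC); b=cv2.resize(b,(400,300),interpolation=cv2.INTER_CUBIC)
im=np.zeros((400,800,3),np.uint8); im[:,:400]=a; im[:300,400:]=b; cv2.imwrite('pics/c2.png',im)
E
python3 d.py 532 -162 68 0.18
```

```text
t 2.62 tcp [ 535.  -161.9   69.8] F [ 0.4 -0.   0.1] w 1.002 x [ 0.003 -0.001 -1.   ] yaw_y 0.182
dp [1.7, -2.9, -0.4] turn 0.002 j [-0.14  0.55  0.47  1.94 -0.37  0.73  0.74]
```

View pics/c2.png

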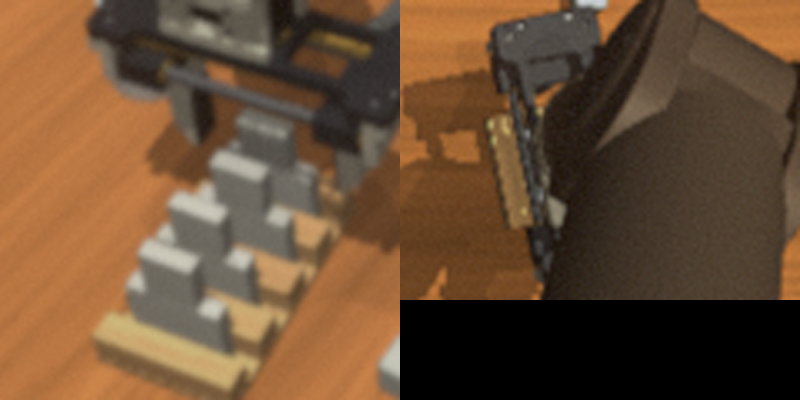

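>>> play_rows([
  {"gripper": 1, "dp": [1, -1, 0], "turn": 0},
  {"gripper": 1, "dp": [1, -1, 0], "turn": 0},
  {"gripper": 1, "dp": [1, -1, 0], "turn": 0},
  {"gripper": 1, "dp": [1, -1, 0], "turn": 0},
  {"gripper": 1, "dp": [1, -1, 0], "turn": 0},
  {"gripper": 1, "dp": [1, -1, 0], "turn": 0},
], force=20)

```text
clock: 3.38
eef_pos: [533.8, -162.1, 68.7]
orientation: [0.544, 0.453, 0.542, -0.452]
force: [-1.0, -0.0, 0.4]
gripper_width: 0.399
```

```bash
python3 d.py 532 -162 170 0.18
```

```text
t 3.38 tcp [ 533.8 -162.1   68.7] F [-1.  -0.   0.4] w 0.399 x [ 0.003 -0.001 -1.   ] yaw_y 0.1819
dp [-101.3, -1.4, -0.3] turn 0.002 j [-0.14  0.55  0.47  1.95 -0.37  0.73  0.74]
```

>>> play_rows([
  {"gripper": 1, "dp": [0, 0, 0], "turn": 0},
  {"gripper": 1, "dp": [0, 0, 0], "turn": 0},
])

```text
clock: 3.62
eef_pos: [533.7, -162.0, 68.6]
orientation: [0.544, 0.453, 0.542, -0.452]
force: [-0.5, -0.2, -0.6]
gripper_width: 0.365
```

Gripped. Lift slowly, then check.

>>> play_rows([
  {"gripper": 1, "dp": [-15, 0, 0], "turn": 0},
  {"gripper": 1, "dp": [-30, 0, 0], "turn": 0},
  {"gripper": 1, "dp": [-60, 0, 0], "turn": 0},
  {"gripper": 1, "dp": [-100, 0, 0], "turn": 0},
  {"gripper": 1, "dp": [-110, 0, 0], "turn": 0},
])

```text
clock: 4.25
eef_pos: [534.8, -162.6, 182.0]
orientation: [0.546, 0.454, 0.541, -0.451]
force: [0.6, -0.8, -1.5]
gripper_width: 0.368
```

```bash
python3 d.py 538 151 180 -0.037; python3 m.py >/dev/null; python3 - <<'E'
from h import *
cap('scene','s3'); a=cv2.imread('pics/s3.png'); cv2.imwrite('pics/s3c.png',cv2.resize(a[180:340,140:280],None,fx=3,fy=3,interpolation=cv2.INTER_CUBIC))
E
```

```text
t 4.25 tcp [ 534.8 -162.6  182. ] F [ 0.6 -0.8 -1.5] w 0.368 x [ 0.008 -0.001 -1.   ] yaw_y 0.1817
dp [1.6, 59.8, -307.9] turn 0.219 j [-0.21  0.41  0.56  1.84 -0.26  0.96  0.65]
```

View pics/s3c.png

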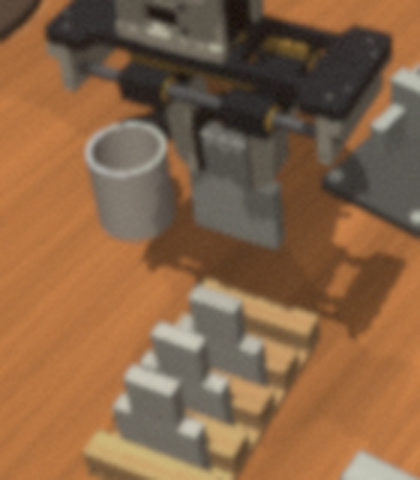

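>>> play_rows([
  {"gripper": 1, "dp": [0, 20, -60], "turn": 0.05},
  {"gripper": 1, "dp": [0, 30, -120], "turn": 0.1},
  {"gripper": 1, "dp": [0, 42, -180], "turn": 0.15},
  {"gripper": 1, "dp": [0, 52, -240], "turn": 0.2},
  {"gripper": 1, "dp": [0, 58, -290], "turn": 0.219},
  {"gripper": 1, "dp": [0, 58, -309], "turn": 0.219},
  {"gripper": 1, "dp": [0, 58, -309], "turn": 0.219},
])

```text
clock: 5.18
eef_pos: [535.1, 153.0, 180.7]
orientation: [0.493, 0.51, 0.489, -0.507]
force: [0.3, -0.7, -2.2]
gripper_width: 0.368
```

```bash
cat > look.py <<'E'
import sys
from h import *
i=sys.argv[1]
for n in('scene','top'): cap(n,n+i)
a=cv2.imread(f'pics/scene{i}.png')[130:260,240:350]; b=cv2.imread(f'pics/top{i}.png')[185:255,170:305]
a=cv2.resize(a,None,fx=4,fy=4,interpolation=cv2.INTER_CUBIC); b=cv2.resize(b,None,fx=2.6,fy=2.6,interpolation=cv2.INTER_CUBIC)
im=np.zeros((520,800,3),np.uint8); im[:520,:440]=a; im[:b.shape[0],445:445+b.shape[1]]=b; cv2.imwrite(f'pics/L{i}.png',im)
E
python3 look.py 4; python3 d.py 536 152 100 -0.037
```

```text
t 5.28 tcp [535.9 150.1 181.2] F [ 0.  -0.5 -1. ] w 0.371 x [ 0.007 -0.002 -1.   ] yaw_y -0.0388
dp [81.2, -0.5, -2.0] turn -0.002 j [-0.79  0.4   0.57  1.85 -0.26  0.96 -0.14]
```

View pics/L4.png

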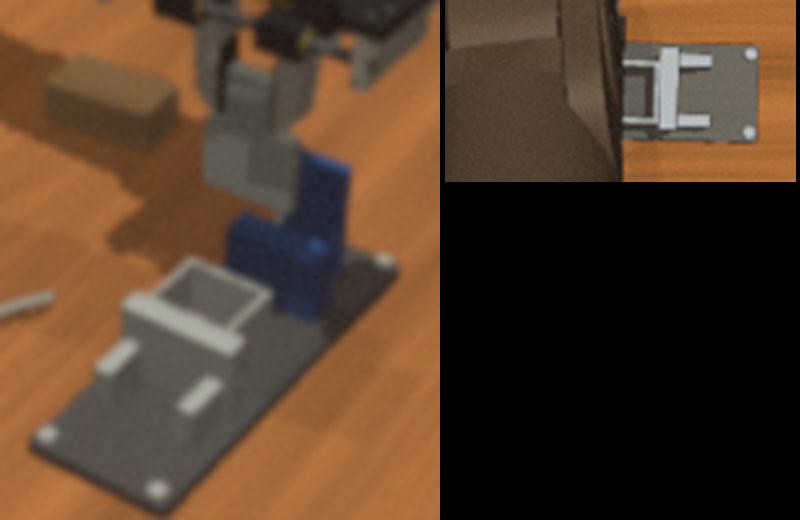

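>>> play_rows([
  {"gripper": 1, "dp": [30, 0, -2], "turn": 0},
  {"gripper": 1, "dp": [40, 0, -2], "turn": 0},
  {"gripper": 1, "dp": [42, 0, -2], "turn": 0},
  {"gripper": 1, "dp": [42, 0, -2], "turn": 0},
])

```text
clock: 5.78
eef_pos: [536.7, 151.5, 139.8]
orientation: [0.492, 0.511, 0.488, -0.508]
force: [-0.4, 0.6, -1.6]
gripper_width: 0.368
```

```bash
python3 look.py 5; python3 d.py 536 152 75 -0.037; python3 - <<'E'
import cv2
a=cv2.imread('pics/scene5.png')[140:250,255:345]; cv2.imwrite('pics/s5.png',cv2.resize(a,None,fx=5.4,fy=5.4,interpolation=cv2.INTER_CUBIC))
E
```

```text
t 5.88 tcp [536.8 151.9 140. ] F [-0.2 -0.2 -1. ] w 0.369 x [ 0.008 -0.002 -1.   ] yaw_y -0.0391
dp [65.0, -1.3, -0.2] turn -0.002 j [-0.77  0.46  0.55  1.89 -0.3   0.87 -0.11]
```

View pics/s5.png

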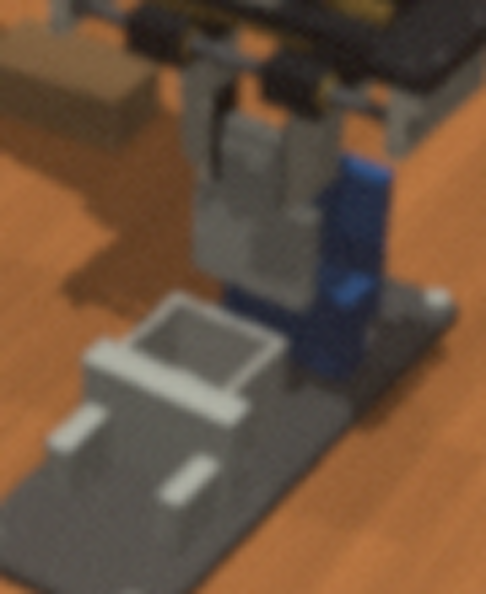

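```bash
python3 - <<'E'
from h import *
c=load('scene5'); 
uv=(np.array([(198,268),(302,308)])+.5)/5.4-.5+[255,140]
print(onz(c,uv,77.4))
uv=(np.array([(178,293),(288,342)])+.5)/5.4-.5+[255,140]
print(onz(c,uv,62))
E
```

```text
[[513.12555195 146.72547663  77.4       ]
 [567.62266651 146.9970103   77.4       ]]
[[505.15147024 142.87460823  62.        ]
 [565.65599237 139.42673118  62.        ]]
```

>>> play_rows([
  {"gripper": 1, "dp": [20, -3, 1], "turn": 0},
  {"gripper": 1, "dp": [40, -3, 1], "turn": 0},
  {"gripper": 1, "dp": [55, -3, 1], "turn": 0},
  {"gripper": 1, "dp": [60, -3, 1], "turn": 0},
  {"gripper": 1, "dp": [62, -3, 1], "turn": 0},
])

```text
clock: 6.5
eef_pos: [534.5, 150.9, 78.1]
orientation: [0.493, 0.511, 0.488, -0.508]
force: [-0.1, -0.1, -0.6]
gripper_width: 0.369
```

```bash
python3 look.py 6;python3 d.py 536 152 74.6 -0.037;  python3 - <<'E'
import cv2
a=cv2.imread('pics/scene6.png')[140:250,255:345]; cv2.imwrite('pics/s6.png',cv2.resize(a,None,fx=5.4,fy=5.4,interpolation=cv2.INTER_CUBIC))
E
```

```text
t 6.6 tcp [534.6 150.9  78.3] F [-0.1 -0.3 -1.6] w 0.37 x [ 0.009 -0.002 -1.   ] yaw_y -0.0392
dp [3.7, 1.3, -1.1] turn -0.002 j [-0.73  0.54  0.49  1.95 -0.36  0.74 -0.06]
```

View pics/s6.png

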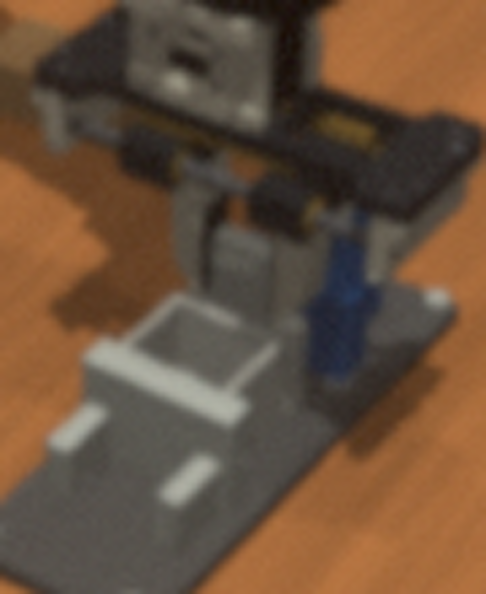

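Plate is in the gap. Last 3–4 mm down while watching force.

>>> play_rows([
  {"gripper": 1, "dp": [2, 0, 0], "turn": 0},
  {"gripper": 1, "dp": [3, 0, 0], "turn": 0},
  {"gripper": 1, "dp": [4, 0, 0], "turn": 0},
  {"gripper": 1, "dp": [4, 0, 0], "turn": 0},
])

```text
clock: 7.1
eef_pos: [534.7, 150.9, 74.4]
orientation: [0.493, 0.512, 0.488, -0.508]
force: [-0.7, 0.4, 0.3]
gripper_width: 0.369
```

>>> play_rows([
  {"gripper": 1, "dp": [0.7, 0, 0], "turn": 0},
  {"gripper": 1, "dp": [0.7, 0, 0], "turn": 0},
])

```text
clock: 7.35
eef_pos: [534.7, 151.0, 74.4]
orientation: [0.493, 0.512, 0.488, -0.508]
force: [-2.8, 0.4, 9.4]
gripper_width: 0.368
```

>>> play_rows([
  {"gripper": 1, "dp": [-0.3, 0, 0], "turn": 0},
  {"gripper": -1, "dp": [-0.3, 0, 0], "turn": 0},
  {"gripper": -1, "dp": [-0.3, 0, 0], "turn": 0},
  {"gripper": -1, "dp": [-0.3, 0, 0], "turn": 0},
  {"gripper": -1, "dp": [-0.3, 0, 0], "turn": 0},
  {"gripper": -1, "dp": [-0.3, 0, 0], "turn": 0},
])

```text
clock: 8.1
eef_pos: [534.7, 151.0, 74.7]
orientation: [0.493, 0.512, 0.488, -0.508]
force: [0.8, -0.0, 0.3]
gripper_width: 0.86
```

>>> play_rows([
  {"gripper": -1, "dp": [-15, 0, 0], "turn": 0},
  {"gripper": -1, "dp": [-40, 0, 0], "turn": 0},
  {"gripper": -1, "dp": [-90, 0, 0], "turn": 0},
  {"gripper": -1, "dp": [-100, 0, 0], "turn": 0},
])

```text
clock: 8.6
eef_pos: [535.8, 151.3, 178.6]
orientation: [0.493, 0.514, 0.487, -0.506]
force: [-0.3, -0.0, -0.2]
gripper_width: 1.003
```

```bash
python3 look.py 7;python3 d.py 541 -197 155 0.18;  python3 - <<'E'
import cv2
a=cv2.imread('pics/scene7.png')[140:250,255:345]; cv2.imwrite('pics/s7.png',cv2.resize(a,None,fx=5.4,fy=5.4,interpolation=cv2.INTER_CUBIC))
E
```

```text
t 8.7 tcp [534.7 151.4 176.4] F [-0.   0.7  0.4] w 0.999 x [ 0.012  0.001 -1.   ] yaw_y -0.0391
dp [21.3, 19.7, 347.9] turn -0.219 j [-0.8   0.41  0.57  1.86 -0.27  0.94 -0.14]
```

View pics/s7.png

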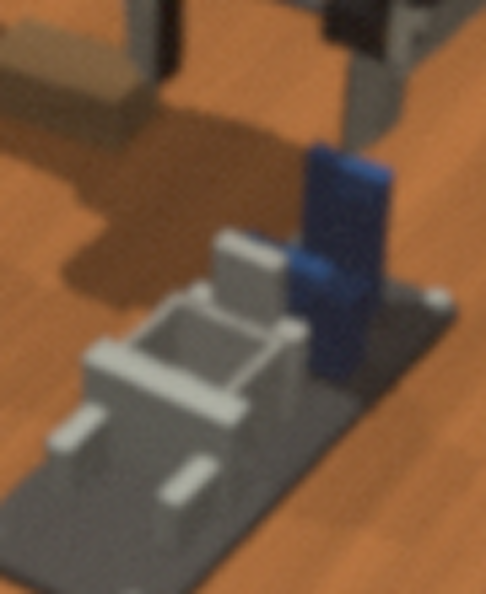

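>>> play_rows([
  {"gripper": -1, "dp": [0, 5, 60], "turn": -0.05},
  {"gripper": -1, "dp": [0, 10, 120], "turn": -0.1},
  {"gripper": -1, "dp": [0, 14, 180], "turn": -0.15},
  {"gripper": -1, "dp": [0, 17, 240], "turn": -0.2},
  {"gripper": -1, "dp": [0, 19, 300], "turn": -0.22},
  {"gripper": -1, "dp": [10, 19, 348], "turn": -0.22},
  {"gripper": -1, "dp": [22, 19, 348], "turn": -0.22},
  {"gripper": -1, "dp": [22, 19, 348], "turn": -0.22},
])

```text
clock: 9.7
eef_pos: [539.1, -195.9, 152.4]
orientation: [0.545, 0.455, 0.541, -0.45]
force: [0.1, 1.9, 0.8]
gripper_width: 0.997
```

```bash
python3 d.py 541 -197.5 69 0.18
```

```text
t 9.7 tcp [ 539.1 -195.9  152.4] F [0.1 1.9 0.8] w 0.997 x [ 0.008  0.002 -1.   ] yaw_y 0.1808
dp [83.4, 0.9, 1.9] turn 0.001 j [-0.13  0.46  0.55  1.84 -0.31  0.91  0.74]
```

>>> play_rows([
  {"gripper": -1, "dp": [40, 1, 2], "turn": 0},
  {"gripper": -1, "dp": [70, 1, 2], "turn": 0},
  {"gripper": -1, "dp": [83, 1, 2], "turn": 0},
  {"gripper": -1, "dp": [83, 1, 2], "turn": 0},
  {"gripper": -1, "dp": [83, 1, 2], "turn": 0},
])

```text
clock: 10.32
eef_pos: [541.9, -197.5, 70.5]
orientation: [0.545, 0.455, 0.541, -0.45]
force: [0.9, 0.4, 0.2]
gripper_width: 0.998
```

```bash
python3 d.py 541 -197.5 69 0.18;  python3 - <<'E'
from h import *
cap('scene','s8');a=cv2.imread('pics/s8.png')[230:350,140:260]; cv2.imwrite('pics/s8c.png',cv2.resize(a,None,fx=4,fy=4,interpolation=cv2.INTER_CUBIC))
E
```

```text
t 10.32 tcp [ 541.9 -197.5   70.5] F [0.9 0.4 0.2] w 0.998 x [ 0.01   0.002 -1.   ] yaw_y 0.1813
dp [1.5, -1.0, -0.1] turn 0.001 j [-0.08  0.57  0.48  1.9  -0.39  0.75  0.81]
```

View pics/s8c.png

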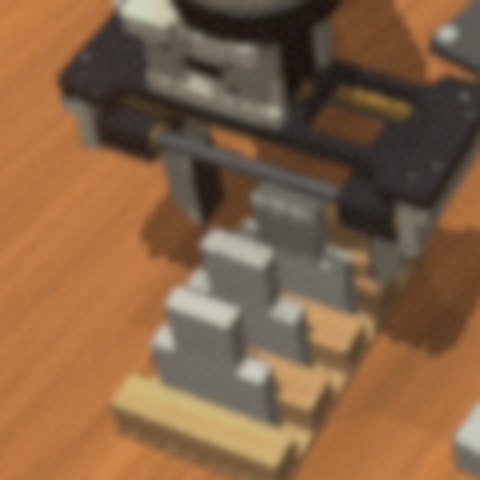

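>>> play_rows([
  {"gripper": 1, "dp": [1.5, -1, 0], "turn": 0},
  {"gripper": 1, "dp": [1.5, -1, 0], "turn": 0},
  {"gripper": 1, "dp": [1.5, -1, 0], "turn": 0},
  {"gripper": 1, "dp": [1.5, -1, 0], "turn": 0},
  {"gripper": 1, "dp": [1.5, -1, 0], "turn": 0},
  {"gripper": 1, "dp": [1.5, -1, 0], "turn": 0},
  {"gripper": 1, "dp": [1.5, -1, 0], "turn": 0},
  {"gripper": 1, "dp": [1.5, -1, 0], "turn": 0},
], force=20)

```text
clock: 11.38
eef_pos: [541.0, -197.7, 69.0]
orientation: [0.545, 0.455, 0.541, -0.45]
force: [0.6, -0.2, -1.2]
gripper_width: 0.375
```

>>> play_rows([
  {"gripper": 1, "dp": [-15, 0, 0], "turn": 0},
  {"gripper": 1, "dp": [-30, 0, 0], "turn": 0},
  {"gripper": 1, "dp": [-60, 0, 0], "turn": 0},
  {"gripper": 1, "dp": [-100, 0, 0], "turn": 0},
  {"gripper": 1, "dp": [-112, 0, 0], "turn": 0},
])

```text
clock: 12.0
eef_pos: [541.1, -198.7, 184.4]
orientation: [0.547, 0.456, 0.539, -0.449]
force: [1.2, -0.2, -0.6]
gripper_width: 0.372
```

```bash
python3 d.py 535.5 170 180 -0.037
```

```text
t 12.0 tcp [ 541.1 -198.7  184.4] F [ 1.2 -0.2 -0.6] w 0.372 x [ 0.015  0.001 -1.   ] yaw_y 0.1809
dp [4.6, 60.7, -363.7] turn 0.218 j [-0.15  0.43  0.57  1.8  -0.28  0.97  0.72]
```

>>> play_rows([
  {"gripper": 1, "dp": [0, 12, -60], "turn": 0.05},
  {"gripper": 1, "dp": [0, 22, -120], "turn": 0.1},
  {"gripper": 1, "dp": [0, 32, -180], "turn": 0.15},
  {"gripper": 1, "dp": [0, 42, -240], "turn": 0.2},
  {"gripper": 1, "dp": [0, 52, -300], "turn": 0.218},
  {"gripper": 1, "dp": [2, 60, -350], "turn": 0.218},
  {"gripper": 1, "dp": [4, 61, -364], "turn": 0.218},
  {"gripper": 1, "dp": [4, 61, -364], "turn": 0.218},
])

```text
clock: 13.0
eef_pos: [535.2, 170.9, 180.4]
orientation: [0.494, 0.512, 0.488, -0.505]
force: [0.4, -0.7, -1.6]
gripper_width: 0.365
```

```bash
python3 d.py 535.5 170 140 -0.037
```

```text
t 13.0 tcp [535.2 170.9 180.4] F [ 0.4 -0.7 -1.6] w 0.365 x [ 0.014  0.    -1.   ] yaw_y -0.0352
dp [40.4, -0.2, 0.9] turn 0.002 j [-0.83  0.41  0.58  1.85 -0.27  0.95 -0.17]
```

>>> play_rows([
  {"gripper": 1, "dp": [28, 0, 1], "turn": 0},
  {"gripper": 1, "dp": [38, 0, 1], "turn": 0},
  {"gripper": 1, "dp": [40, 0, 1], "turn": 0},
  {"gripper": 1, "dp": [40, 0, 1], "turn": 0},
])

```text
clock: 13.5
eef_pos: [536.2, 169.3, 140.9]
orientation: [0.494, 0.513, 0.487, -0.505]
force: [-0.0, -0.6, -1.3]
gripper_width: 0.366
```

```bash
python3 look.py 9;python3 d.py 535.5 170 75 -0.037;  python3 - <<'E'
import cv2
a=cv2.imread('pics/scene9.png')[140:250,255:345]; cv2.imwrite('pics/s9.png',cv2.resize(a,None,fx=5.4,fy=5.4,interpolation=cv2.INTER_CUBIC))
E
```

```text
t 13.6 tcp [536.2 169.8 141.1] F [ 0.9 -0.2 -1. ] w 0.369 x [ 0.015  0.001 -1.   ] yaw_y -0.0356
dp [66.1, -1.7, -0.1] turn 0.001 j [-0.8   0.46  0.55  1.89 -0.3   0.87 -0.14]
```

View pics/s9.png

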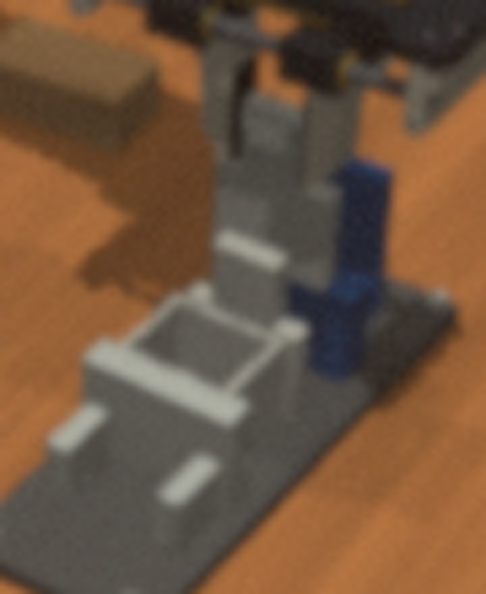

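>>> play_rows([
  {"gripper": 1, "dp": [20, -1.5, 0], "turn": 0},
  {"gripper": 1, "dp": [40, -1.5, 0], "turn": 0},
  {"gripper": 1, "dp": [55, -1.5, 0], "turn": 0},
  {"gripper": 1, "dp": [61, -1.5, 0], "turn": 0},
  {"gripper": 1, "dp": [63, -1.5, 0], "turn": 0},
  {"gripper": 1, "dp": [63, -1.5, 0], "turn": 0},
])

```text
clock: 14.35
eef_pos: [536.0, 169.9, 78.4]
orientation: [0.495, 0.513, 0.487, -0.505]
force: [0.4, -0.1, -0.8]
gripper_width: 0.367
```

```bash
python3 look.py 10;python3 d.py 535.5 170 75 -0.037;  python3 - <<'E'
import cv2
a=cv2.imread('pics/scene10.png')[140:250,255:345]; cv2.imwrite('pics/s10.png',cv2.resize(a,None,fx=5.4,fy=5.4,interpolation=cv2.INTER_CUBIC))
E
```

```text
t 14.45 tcp [536.  170.   78.6] F [-0.2  0.1 -0.6] w 0.366 x [ 0.016  0.001 -1.   ] yaw_y -0.0357
dp [3.6, -0.6, -0.0] turn 0.001 j [-0.76  0.54  0.5   1.94 -0.37  0.73 -0.08]
```

View pics/s10.png

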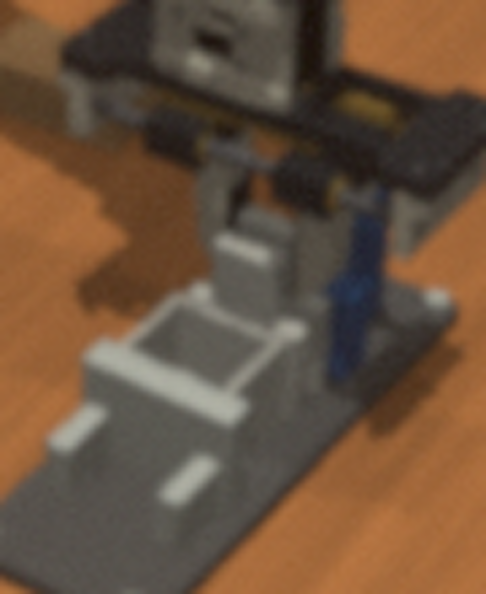

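>>> play_rows([
  {"gripper": 1, "dp": [2, 0, 0], "turn": 0},
  {"gripper": 1, "dp": [3, 0, 0], "turn": 0},
  {"gripper": 1, "dp": [4, 0, 0], "turn": 0},
  {"gripper": 1, "dp": [4, 0, 0], "turn": 0},
  {"gripper": 1, "dp": [4.3, 0, 0], "turn": 0},
])

```text
clock: 15.08
eef_pos: [536.3, 170.0, 74.8]
orientation: [0.494, 0.513, 0.487, -0.504]
force: [-1.9, -0.7, 10.1]
gripper_width: 0.37
```

>>> play_rows([
  {"gripper": 1, "dp": [-0.2, 0, 0], "turn": 0},
  {"gripper": -1, "dp": [-0.2, 0, 0], "turn": 0},
  {"gripper": -1, "dp": [-0.2, 0, 0], "turn": 0},
  {"gripper": -1, "dp": [-0.2, 0, 0], "turn": 0},
  {"gripper": -1, "dp": [-0.2, 0, 0], "turn": 0},
  {"gripper": -1, "dp": [-0.2, 0, 0], "turn": 0},
])

```text
clock: 15.82
eef_pos: [536.3, 170.1, 75.0]
orientation: [0.495, 0.513, 0.487, -0.504]
force: [-0.7, 0.2, 0.8]
gripper_width: 0.861
```

>>> play_rows([
  {"gripper": -1, "dp": [-15, 0, 0], "turn": 0},
  {"gripper": -1, "dp": [-40, 0, 0], "turn": 0},
  {"gripper": -1, "dp": [-80, 0, 0], "turn": 0},
  {"gripper": -1, "dp": [-85, 0, 0], "turn": 0},
])

```text
clock: 16.32
eef_pos: [536.8, 170.1, 163.5]
orientation: [0.495, 0.515, 0.487, -0.503]
force: [1.2, 0.2, 0.1]
gripper_width: 0.999
```

```bash
python3 look.py 11;python3 d.py 541 275 160 -0.037;  python3 - <<'E'
import cv2
a=cv2.imread('pics/scene11.png')[140:250,255:345]; cv2.imwrite('pics/s11.png',cv2.resize(a,None,fx=5.4,fy=5.4,interpolation=cv2.INTER_CUBIC))
E
```

```text
t 16.43 tcp [535.4 170.2 161.2] F [ 0.6  0.8 -0.3] w 0.995 x [ 0.018  0.003 -1.   ] yaw_y -0.0356
dp [1.6, 1.9, -104.9] turn 0.001 j [-0.82  0.43  0.57  1.87 -0.29  0.9  -0.15]
```

View pics/s11.png

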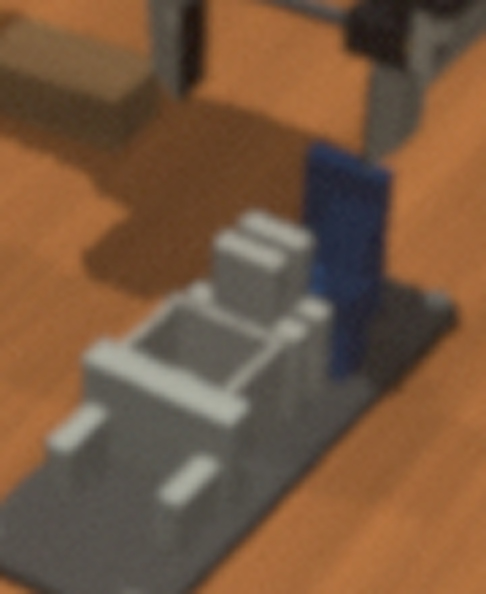

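>>> play_rows([
  {"gripper": 1, "dp": [0, 2, -55], "turn": 0},
  {"gripper": 1, "dp": [0, 2, -105], "turn": 0},
  {"gripper": 1, "dp": [0, 2, -105], "turn": 0},
  {"gripper": 1, "dp": [0, 2, -105], "turn": 0},
  {"gripper": 1, "dp": [0, 2, -105], "turn": 0},
  {"gripper": 1, "dp": [0, 2, -105], "turn": 0},
  {"gripper": 1, "dp": [0, 2, -105], "turn": 0},
  {"gripper": 1, "dp": [0, 2, -105], "turn": 0},
], force=20)

```text
clock: 17.42
eef_pos: [541.2, 274.8, 161.7]
orientation: [0.495, 0.514, 0.487, -0.504]
force: [1.1, -0.1, -0.7]
gripper_width: 0.177
```

```bash
python3 look.py 12;python3 d.py 541 275 80 -0.037;  python3 - <<'E'
import cv2
a=cv2.imread('pics/scene12.png')[110:250,255:385]; cv2.imwrite('pics/s12.png',cv2.resize(a,None,fx=4,fy=4,interpolation=cv2.INTER_CUBIC))
E
```

```text
t 17.52 tcp [541.2 275.  161.7] F [-0.3 -0.4  0. ] w 0.091 x [ 0.018  0.003 -1.   ] yaw_y -0.0357
dp [81.6, -1.6, 0.3] turn 0.001 j [-0.94  0.5   0.55  1.76 -0.31  0.95 -0.31]
```

View pics/s12.png

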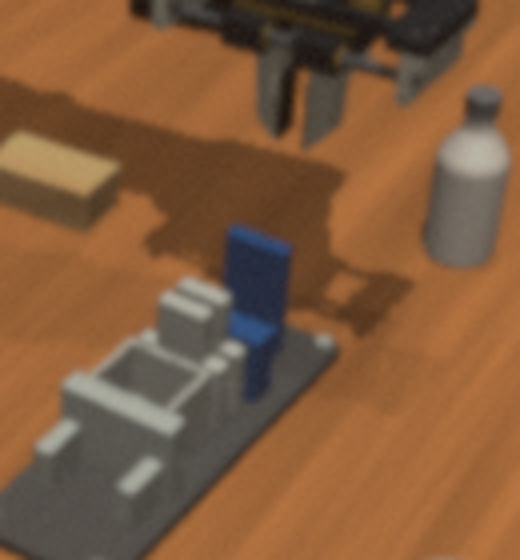

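>>> play_rows([
  {"gripper": 1, "dp": [40, -1, 0], "turn": 0},
  {"gripper": 1, "dp": [65, -1, 0], "turn": 0},
  {"gripper": 1, "dp": [81, -1, 0], "turn": 0},
  {"gripper": 1, "dp": [81, -1, 0], "turn": 0},
  {"gripper": 1, "dp": [81, -1, 0], "turn": 0},
])

```text
clock: 18.15
eef_pos: [542.3, 275.4, 81.6]
orientation: [0.495, 0.515, 0.487, -0.503]
force: [0.6, 0.3, -0.6]
gripper_width: 0.005
```

```bash
python3 look.py 13;python3 d.py 541 260 80 -0.037;  python3 - <<'E'
import cv2
a=cv2.imread('pics/scene13.png')[110:250,255:385]; cv2.imwrite('pics/s13.png',cv2.resize(a,None,fx=4,fy=4,interpolation=cv2.INTER_CUBIC))
E
```

```text
t 18.25 tcp [542.3 275.5  81.7] F [ 0.3 -0.3  0.4] w 0.008 x [ 0.019  0.004 -1.   ] yaw_y -0.0358
dp [1.7, -0.8, 15.6] turn 0.001 j [-0.9   0.6   0.49  1.82 -0.38  0.79 -0.25]
```

View pics/s13.png

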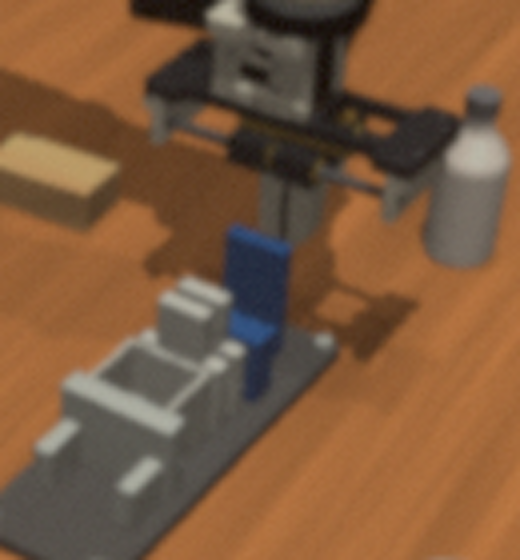

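>>> play_rows([
  {"gripper": 1, "dp": [1.5, -1, 8], "turn": 0},
  {"gripper": 1, "dp": [1.5, -1, 14], "turn": 0},
  {"gripper": 1, "dp": [1.5, -1, 18], "turn": 0},
  {"gripper": 1, "dp": [1.5, -1, 20], "turn": 0},
  {"gripper": 1, "dp": [1.5, -1, 22], "turn": 0},
  {"gripper": 1, "dp": [1.5, -1, 22], "turn": 0},
])

```text
clock: 19.0
eef_pos: [540.6, 254.0, 80.1]
orientation: [0.495, 0.515, 0.487, -0.503]
force: [0.4, 1.3, -0.2]
gripper_width: 0.007
```

>>> play_rows([
  {"gripper": 1, "dp": [0, 0, 2], "turn": 0},
  {"gripper": 1, "dp": [0, 0, 4], "turn": 0},
  {"gripper": 1, "dp": [0, 0, 5], "turn": 0},
  {"gripper": 1, "dp": [0, 0, 5], "turn": 0},
])

```text
clock: 19.5
eef_pos: [540.3, 249.1, 80.1]
orientation: [0.495, 0.515, 0.487, -0.503]
force: [0.4, 4.3, -0.0]
gripper_width: 0.003
```

>>> play_rows([
  {"gripper": 1, "dp": [0, 0, 1], "turn": 0},
  {"gripper": 1, "dp": [0, 0, 2], "turn": 0},
  {"gripper": 1, "dp": [0, 0, 3], "turn": 0},
  {"gripper": 1, "dp": [0, 0, 4], "turn": 0},
  {"gripper": 1, "dp": [0, 0, 4], "turn": 0},
])

```text
clock: 20.12
eef_pos: [540.2, 245.3, 80.2]
orientation: [0.495, 0.515, 0.488, -0.503]
force: [0.7, 4.8, -0.3]
gripper_width: 0.005
```

>>> play_rows([
  {"gripper": 1, "dp": [0, 0, 1], "turn": 0},
  {"gripper": 1, "dp": [0, 0, 2], "turn": 0},
  {"gripper": 1, "dp": [0, 0, 3], "turn": 0},
  {"gripper": 1, "dp": [0, 0, 3], "turn": 0},
])

```text
clock: 20.62
eef_pos: [540.1, 242.5, 80.2]
orientation: [0.495, 0.515, 0.488, -0.502]
force: [0.4, 5.7, -0.4]
gripper_width: 0.006
```

```bash
python3 look.py 14;  python3 - <<'E'
import cv2
a=cv2.imread('pics/scene14.png')[140:250,255:345]; cv2.imwrite('pics/s14.png',cv2.resize(a,None,fx=5.4,fy=5.4,interpolation=cv2.INTER_CUBIC))
E
```

```text
(no output)
```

View pics/s14.png

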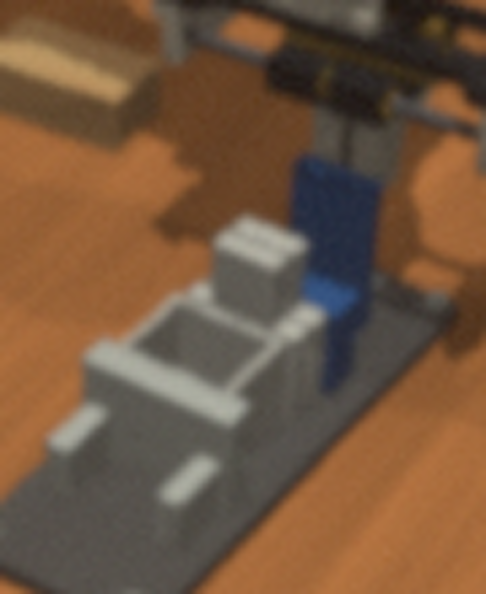

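>>> play_rows([
  {"gripper": 1, "dp": [0, 0, 1], "turn": 0},
  {"gripper": 1, "dp": [0, 0, 2], "turn": 0},
  {"gripper": 1, "dp": [0, 0, 2], "turn": 0},
])

```text
clock: 21.1
eef_pos: [540.0, 240.8, 80.2]
orientation: [0.495, 0.515, 0.488, -0.502]
force: [-0.1, 5.2, -0.0]
gripper_width: 0.006
```

>>> play_rows([
  {"gripper": 1, "dp": [0, 0, 1], "turn": 0},
  {"gripper": 1, "dp": [0, 0, 2], "turn": 0},
  {"gripper": 1, "dp": [0, 0, 2], "turn": 0},
  {"gripper": 1, "dp": [0, 0, 2], "turn": 0},
])

```text
clock: 21.6
eef_pos: [539.9, 239.3, 80.2]
orientation: [0.495, 0.515, 0.488, -0.502]
force: [1.1, 5.2, -1.7]
gripper_width: 0.007
```

>>> play_rows([
  {"gripper": 1, "dp": [0, 0, 1], "turn": 0},
  {"gripper": 1, "dp": [0, 0, 1], "turn": 0},
  {"gripper": 1, "dp": [0, 0, 1], "turn": 0},
])

```text
clock: 21.98
eef_pos: [539.9, 239.1, 80.2]
orientation: [0.495, 0.515, 0.488, -0.502]
force: [0.3, 6.8, -1.3]
gripper_width: 0.004
```

>>> play_rows([
  {"gripper": 1, "dp": [0, 0, 1], "turn": 0},
  {"gripper": 1, "dp": [0, 0, 1.5], "turn": 0},
  {"gripper": 1, "dp": [0, 0, 1.5], "turn": 0},
])

```text
clock: 22.35
eef_pos: [539.9, 238.2, 80.2]
orientation: [0.495, 0.515, 0.489, -0.501]
force: [-0.3, 6.9, -1.0]
gripper_width: 0.003
```

```bash
python3 look.py 15;  python3 d.py 540 239 80 -.037; python3 - <<'E'
import cv2
a=cv2.imread('pics/scene15.png')[140:250,255:345]; cv2.imwrite('pics/s15.png',cv2.resize(a,None,fx=5.4,fy=5.4,interpolation=cv2.INTER_CUBIC))
E
```

```text
t 22.45 tcp [539.9 238.2  80.2] F [ 0.4  6.6 -0.7] w 0.007 x [ 0.02   0.008 -1.   ] yaw_y -0.0336
dp [0.2, 0.1, -0.8] turn 0.004 j [-0.85  0.57  0.49  1.87 -0.37  0.76 -0.19]
```

View pics/s15.png

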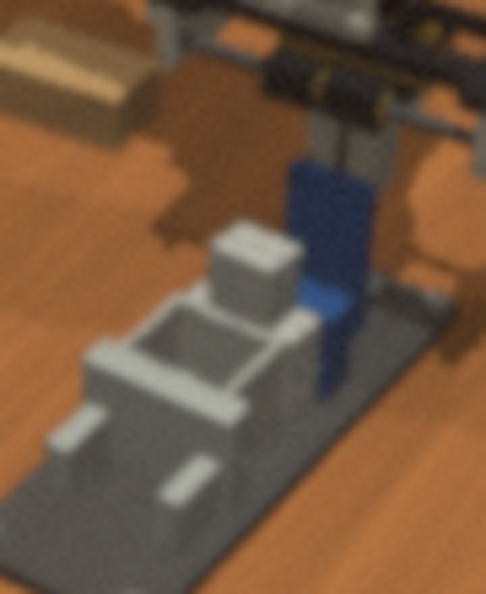

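>>> play_rows([
  {"gripper": 1, "dp": [0, 0, 1], "turn": 0},
  {"gripper": 1, "dp": [0, 0, 2], "turn": 0},
  {"gripper": 1, "dp": [0, 0, 2], "turn": 0},
  {"gripper": 1, "dp": [0, 0, 2], "turn": 0},
])

```text
clock: 22.95
eef_pos: [539.9, 237.2, 80.2]
orientation: [0.495, 0.515, 0.489, -0.501]
force: [1.0, 7.2, -1.0]
gripper_width: 0.001
```

>>> play_rows([
  {"gripper": 1, "dp": [0, 0, 1], "turn": 0},
  {"gripper": 1, "dp": [0, 0, 2], "turn": 0},
  {"gripper": 1, "dp": [0, 0, 2], "turn": 0},
  {"gripper": 1, "dp": [0, 0, 2], "turn": 0},
])

```text
clock: 23.45
eef_pos: [539.8, 237.2, 80.3]
orientation: [0.494, 0.516, 0.49, -0.5]
force: [1.2, 9.7, -2.2]
gripper_width: 0.0
```

>>> play_rows([
  {"gripper": 1, "dp": [0, 0, 2.5], "turn": 0},
  {"gripper": 1, "dp": [0, 0, 2.5], "turn": 0},
  {"gripper": 1, "dp": [0, 0, 2.5], "turn": 0},
])

```text
clock: 23.82
eef_pos: [539.8, 237.3, 80.3]
orientation: [0.494, 0.516, 0.491, -0.498]
force: [0.8, 11.6, -2.7]
gripper_width: 0.005
```

```bash
python3 look.py 16;  python3 d.py 540 239 80 -.037; python3 - <<'E'
import cv2
a=cv2.imread('pics/scene16.png')[140:250,255:345]; cv2.imwrite('pics/s16.png',cv2.resize(a,None,fx=5.4,fy=5.4,interpolation=cv2.INTER_CUBIC))
E
```

```text
t 23.93 tcp [539.9 237.2  80.3] F [ 1.6 11.7 -4. ] w 0.005 x [ 0.022  0.014 -1.   ] yaw_y -0.0297
dp [0.4, 0.1, -1.8] turn 0.008 j [-0.84  0.57  0.48  1.88 -0.38  0.76 -0.18]
```

View pics/s16.png

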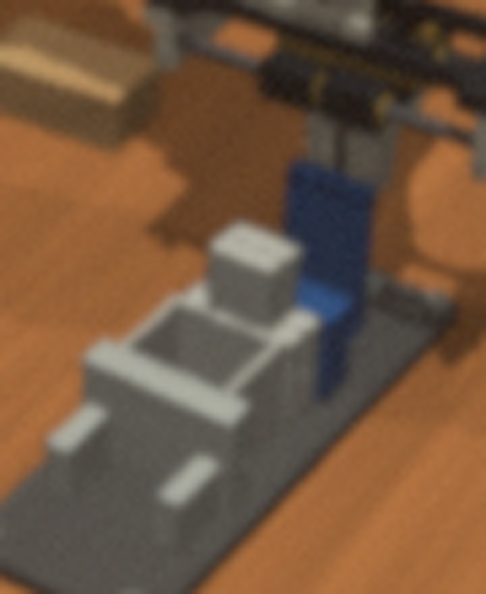

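View pics/top16.png

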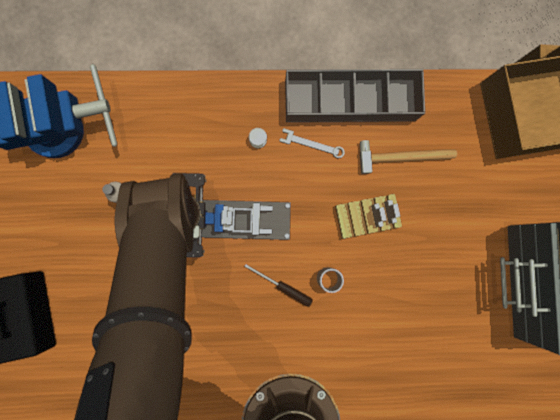

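```bash
python3 - <<'E'
import cv2
a=cv2.imread('pics/top16.png')[195:245,190:290]; cv2.imwrite('pics/t16.png',cv2.resize(a,None,fx=8,fy=8,interpolation=cv2.INTER_CUBIC))
a=cv2.imread('pics/scene16.png')[175:225,270:325]; cv2.imwrite('pics/s16b.png',cv2.resize(a,None,fx=11,fy=11,interpolation=cv2.INTER_CUBIC))
E
```

```text
(no output)
```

View pics/t16.png

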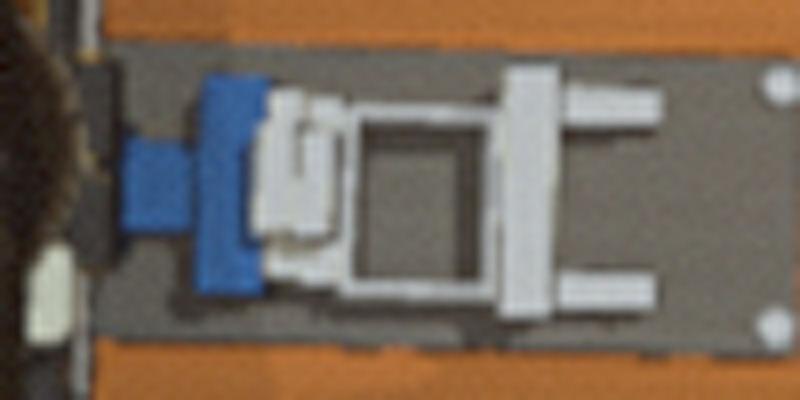

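View pics/s16b.png

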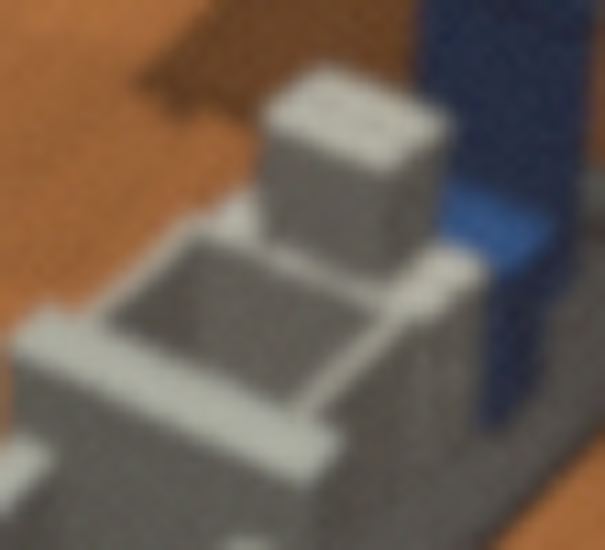

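```bash
python3 - <<'E'
from h import *
def prof(fn,r0,r1,c0,c1,bl):
    a=cv2.imread(fn).astype(float)[r0:r1,c0:c1]
    return (a[:,:,0]-a[:,:,2]).mean(0) if bl else a.mean(2).mean(0)
for i in('0','16'):
    # jaw rows 207-229, cross edges in blue
    p=prof(f'pics/top{i}.png',208,228,195,235,True); print(i,np.round(p).astype(int).tolist())
for i in('0','15','16'):
    o=[]
    p=prof(f'pics/top{i}.png',212,226,225,270,False); print(i,np.round(p).astype(int).tolist())
E
```

```text
0 [18, 0, 0, 11, 32, 43, 41, 40, 41, 42, 41, 34, 29, 60, 81, 81, 80, 82, 83, 85, 83, 53, 5, -5, -11, -12, -12, -12, -12, -12, -13, -11, -12, -12, -12, -13, -10, 0, 4, -4]
16 [-18, -20, -21, -20, -16, -14, -10, -9, -10, -4, 27, 48, 46, 44, 43, 42, 44, 43, 32, 41, 77, 82, 85, 89, 89, 66, 42, 20, 4, 2, 2, 0, -2, 1, 4, 4, -1, 0, 4, -1]
0 [90, 90, 91, 87, 68, 57, 66, 123, 160, 106, 71, 85, 88, 88, 87, 87, 87, 88, 88, 88, 89, 81, 60, 58, 61, 111, 149, 140, 169, 170, 170, 170, 171, 163, 125, 86, 88, 90, 90, 90, 90, 92, 93, 92, 92]
15 [159, 142, 177, 181, 181, 161, 102, 133, 175, 117, 80, 95, 97, 98, 97, 97, 98, 97, 97, 98, 100, 90, 69, 64, 69, 123, 166, 156, 187, 189, 188, 188, 190, 181, 138, 95, 98, 101, 101, 100, 100, 101, 104, 102, 102]
16 [176, 168, 164, 178, 180, 178, 147, 124, 169, 126, 79, 92, 97, 97, 97, 98, 97, 98, 97, 98, 99, 90, 68, 66, 67, 116, 161, 162, 187, 189, 186, 188, 189, 180, 139, 95, 98, 100, 101, 101, 100, 101, 104, 103, 102]
```

>>> play_rows([
  {"gripper": 1, "dp": [0, 0, 3], "turn": 0},
  {"gripper": 1, "dp": [0, 0, 3.5], "turn": 0},
  {"gripper": 1, "dp": [0, 0, 3.5], "turn": 0},
  {"gripper": 1, "dp": [0, 0, 3.5], "turn": 0},
])

```text
clock: 24.42
eef_pos: [539.8, 237.3, 80.4]
orientation: [0.494, 0.517, 0.492, -0.497]
force: [1.1, 14.2, -4.6]
gripper_width: 0.008
```

>>> play_rows([
  {"gripper": 1, "dp": [0, 0, 3.5], "turn": 0},
  {"gripper": 1, "dp": [0, 0, 4], "turn": 0},
  {"gripper": 1, "dp": [0, 0, 4], "turn": 0},
  {"gripper": 1, "dp": [0, 0, 4], "turn": 0},
])

```text
clock: 24.92
eef_pos: [539.8, 237.3, 80.5]
orientation: [0.494, 0.517, 0.493, -0.495]
force: [2.0, 15.7, -5.7]
gripper_width: 0.007
```

```bash
python3 look.py 17; for i in 1 2 3 4; do python3 - <<'E'
from h import *
robot.capture('top'); o=robot.get_obs(); print(o['clock'],np.round(o['force'],1),np.round(o['eef_pos'],1))
E
done; python3 - <<'E'
import cv2
a=cv2.imread('pics/scene17.png')[140:250,255:345]; cv2.imwrite('pics/s17.png',cv2.resize(a,None,fx=5.4,fy=5.4,interpolation=cv2.INTER_CUBIC))
E
```

```text
25.075 [ 1.2 15.7 -5.4] [539.8 237.4  80.5]
25.125 [ 2.  15.8 -4.7] [539.8 237.3  80.5]
25.175 [ 1.8 15.8 -4.2] [539.8 237.3  80.5]
25.225 [ 2.2 16.2 -5. ] [539.8 237.3  80.5]
```

View pics/s17.png

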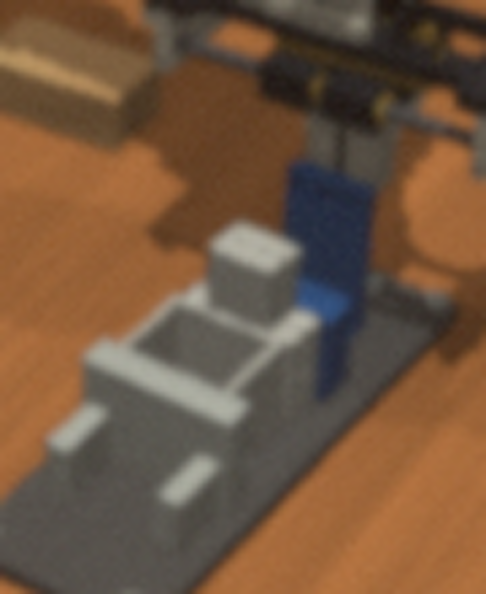

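View pics/scene17.png

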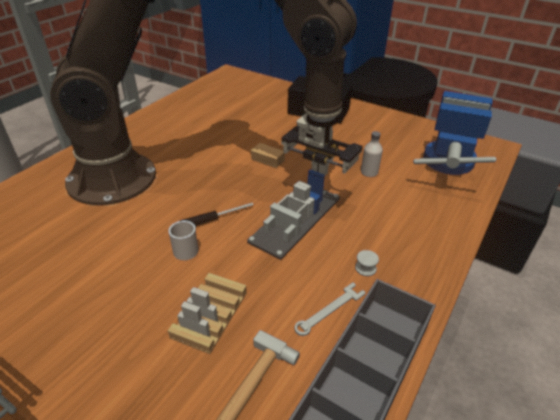

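```bash
python3 -c "
from bench import robot
print(robot.close_job())"
```

```text
the job is handed in; nothing more can be done
None
```

I stood two packing plates upright in the gap and handed the job in with the closed fingers pushing the jaw's handle. `close_job()` gives no verdict, so the result below rests on my own readings.

- **Push:** it was steady at 15.7–16.2 N over the last readings. The push had been 5–7 N while the jaw slid the plates together, then climbed to about 16 N with the fingers holding still at y = 237.3 mm.
- **Jaw travel:** it stopped at about 16 mm, short of the 18 mm end stop. The pictures give 15.9 mm. The arm's own positions put it at 16.8 mm at most, because the fingers first met the handle at 254 mm or less. So the jaw is squeezing the stack rather than sitting on its stop.
- **Fit:** in the last pictures both plates stand upright and flat against each other, between tube and jaw. The fingers touch only the handle.
- **Everything else:** the other two plates are still in the rack, and the bystanders show no visible movement. The job took about 25 s.
- **Disagreements:** the two cameras differed by about 4 mm in x, within what placing the plates allowed. A rough pixel reading of the closed jaw-to-tube gap gave 25.5 to 26.6 mm against the 24 mm of two plates, within that reading's error.

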